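# Shut the rivet tray and hold the gate rod raised

### The arm

A 6-joint arm with a two-finger parallel gripper is mounted at the origin on the work surface. World frame = base frame: x ahead of the robot, y to its left, z up, the work surface at z = 0. Lengths are in m, angles in rad, forces in N, time in s.
With the tool pointing down it reaches from about 0.275 to 0.825 m from the base axis. Payload 5.2 kg.
Tool frame: the origin (TCP) lies on the mounting face of the last link; the fingertips stand 186 mm ahead of it and the grasp point (between the pads) lies 167 mm ahead of it; z points along the fingers, y is the direction in which the jaws open and shut (so a half turn about z gives the same grasp; the last joint's range is limited). The gripper opens to 93 mm and grips with 3 to 60 N. Pads are 15 mm wide; open, the fingers measure 128 mm over their backs; the gripper's body (75 mm by 188 mm) begins 65 mm behind the grasp point.
Start: joints at [-1.311, 0.259, 1.535, -0, 1.348, -0.203], TCP at [0.246, -0.492, 0.405] pointing down, gripper open.
Joint ranges: [-3.14, 3.14], [-0.91, 2.08], [0.19, 2.58], [-1.22, 4.36], [0.22, 2.71], [-3.12, 3.12]. Speed limits (rad/s): [2.57, 2.57, 3.14, 3.14, 3.14, 3.14].

### API

Orientations are given as a rotation vector (axis times angle).
In Python, from rig import get_state, eyes, workorder gives the robot as it stands.
- The arm moves only by the shell command python3 -m inch 'ROWS'. ROWS is JSON, one flat list of numbers, 7 for each row, row after row: the shift along the tool's x, y, z in cm, then the turn, a rotation vector about the tool's x, y, z in degrees, then the opening, from 0 (shut) to 1 (fully open). In form: [x, y, z, wx, wy, wz, fingers, x, y, z, wx, wy, wz, fingers, ...]. A call has exactly 10 rows; each row shifts and turns the pose as measured when the row begins, along the tool's axes as they then stand; what a row does not reach is not made up. A row lasts 1/12 s, in which the tool goes at most 41.7 mm and 7.16 degrees, less where a joint would pass 70% of its speed; a pose out of reach is approached as far as the arm can. A call with a gripper value outside its range is refused whole. The fingers move at their own pace and stop on an object; the grip force is fixed at half the most. Time passes only in rows, so rows that do not move let the fingers close, or fill a call up. It gives the time, the measured TCP pose, the force and the opening at its end, in the units of the state.
- get_state(): the state, without advancing time (a new reading comes with each control period).
- eyes.grab_frame(name): name is "side" or "top" or "wrist"; returns a dict with "pixels" (420x560x3 uint8, red, green, blue), "vertical_fov" (degrees; the focal length in pixels is half the picture's height over the tangent of half this angle, whatever the lens; pixels are square), "cx", "cy" (the principal point, pixels), "extrinsics" (4x4, takes a point from camera to world coordinates); the wrist camera has in their place "T_tool_cam" (4x4, takes a point from camera to tool coordinates, whose origin is the TCP and whose axes are the flange's). Camera axes: x right, y down, z forward; pixel columns grow to the right and rows downward; lengths in m; the calibration is good to about 2 mm. A picture is of the moment at which its call begins: read the wrist's pose just before it. There is no depth.
- workorder.finish_job(): hands the job in, once; it reports no verdict.
The state is a dict: "time": time; "joint_positions": joint angles; "qvel": joint speeds; "joint_torque": joint torques, N m; "ee_pos": TCP position; "tcp_rot": TCP orientation; "force": force on the tool from outside, world axes, zero at the start; "moment": the same for the moment, N m; "width": opening from 0.0 (shut) to 1.0 (fully open).
Only numpy, scipy, OpenCV 4.12 (cv2) and the standard library are available. Lean on these libraries where they do the work, as an engineer would, in place of code of your own. Each camera call takes 0.05 s, during which the arm holds its last target.

### The job

The rivet dispenser has just been loaded: push its tray fully shut, then take the T-shaped gate rod by its crossbar and draw it straight up about 30 mm, until the dark groove on its shank just shows above the bore, without wrenching it sideways and without pulling it out. Finish while holding it raised and still there, upright in its bore; leave the round-knobbed rod down and do not disturb the things lying about.

Things in the scene. Friction and masses are not known exactly. Their poses are not given: they have to be found in the camera images.
- dispenser: Rivet dispenser (sizes here and below in mm), fixed: dark steel block on a grey shell, 150 (x) x 200 (y) x 100 high, front to -x; origin at the centre of its underside, z up. Its flat top has two blind vertical bores, 15 in diameter, 55 deep, at x = +20, y = -45 and +45 in its frame, each with a flat brass bush 2 high. One holds the gate rod, the other the knob rod; which is which varies
- tray (a joint): Slide of the rivet tray out of the dispenser's front, in m: 0 fully shut against a stop, 0.06 fully out; it opens along the dispenser's -x. It stays where it is left; friction about 1.5 N, so a few N on its front panel towards the dispenser's +x shut it
- tray_front (a point): Middle of the top edge of the tray's upright grey front panel, on its outer (-x) face, 98 above the bench; axes as the dispenser's. Panel 10 thick, 200 wide, from 1 to 98 above the bench: push it from in front just below the top edge. A black pull knob, 20 in diameter, stands 28 out from it, centred 58 below this point
- gate_rod: T-shaped gate rod, loose, plain steel, 0.12 to 0.26 kg: shank 14 in diameter (1 clearance in the bore), 88 long to the crossbar's underside, which is 33 above the dispenser's top when down. Origin at the centre of its foot (45 above the bench when down), z up. Dark groove round the shank 24 to 27 above the foot. It can turn in its bore; only weight and rubbing resist lifting
- gate_bar (a point): Centre of the gate rod's crossbar, 95 above the rod's foot, on its axis; axes as the rod's. The bar is 14 thick (x), 52 long (y), 14 high (z), best gripped across its 14 thickness
- knob_rod: The other rod, loose, same shank and size but with a flat round knob 30 in diameter, 14 high as its head; origin at its foot. To be left down
- glue_jar: Bystander: brown glass jar with black cap, 58 in diameter, 85 high, origin at the centre of its underside
- tape_roll: Bystander: roll of pale tape lying flat, 100 in diameter, 18 high, origin at the centre of its underside
- driver: Bystander: wooden-handled screwdriver lying flat, about 170 long along its x, behind the dispenser
There are look-alikes about, which are no part of the job. What is shaped like the gate_rod but purple is not meant. What is shaped like the knob_rod but orange is not meant.

How it is judged:
By the outcome, as a careful person would: the job done as asked, in the order asked, and still so for the second after the job is handed in, while the arm keeps its last pose, push and grip.
It also fails if it takes over 48 s, if anything falls off the work surface, if the arm or the gripper's body presses on something with over 40 N, if the wrist force passes 120 N, or if a joint passes its speed limit or range.

## Working session

There is one attempt and no reset: what is moved stays moved. The work goes in short steps, Python scripts to look and compute and a shell command to move; the robot and the scene stay as the last step left them, time stands still between calls to the robot, and variables do not carry over. Pictures are saved under pics/ and viewed, and the job is handed in when it is done.

```bash
ls; mkdir -p pics; python3 - <<'E'
from rig import get_state, eyes
import cv2,numpy as np
s=get_state()
print({k:np.round(v,3).tolist() for k,v in s.items()})
for n in ["side","top","wrist"]:
    f=eyes.grab_frame(n)
    cv2.imwrite(f"pics/{n}0.png",f["pixels"][:,:,::-1])
    print(n,f["vertical_fov"],f["cx"],f["cy"],np.round(f.get("extrinsics",f.get("T_tool_cam")),4).tolist(),[k for k in f])
E
```

```text
pics
{'time': 0.0, 'joint_positions': [-1.311, 0.259, 1.536, 0.0, 1.348, -0.203], 'qvel': [-0.0, -0.0, 0.001, 0.001, 0.001, 0.002], 'joint_torque': [-0.001, -43.731, -28.401, 0.072, 0.041, -0.0], 'ee_pos': [0.246, -0.492, 0.404], 'tcp_rot': [-3.056, -0.72, 0.0], 'force': [0.749, 0.177, -0.586], 'moment': [0.025, 0.008, 0.013], 'width': 1.0}
side 42.969047936263266 279.64873960683906 213.43634917861715 [[0.9855, -0.1011, 0.1365, 0.4931], [-0.1689, -0.4997, 0.8496, -0.8942], [-0.0178, -0.8603, -0.5095, 0.6591], [0.0, 0.0, 0.0, 1.0]] ['pixels', 'vertical_fov', 'cx', 'cy', 'extrinsics']
top 48.149591877552375 278.15337694521435 210.74409839043614 [[-0.0213, -0.9925, 0.12, 0.496], [-0.9994, 0.0245, 0.0254, 0.0246], [-0.0281, -0.1194, -0.9925, 1.2501], [0.0, 0.0, 0.0, 1.0]] ['pixels', 'vertical_fov', 'cx', 'cy', 'extrinsics']
wrist 71.14875167037667 283.7269091795635 205.00751159698586 [[0.0003, -0.9568, -0.2908, 0.0813], [1.0, 0.0004, -0.0002, -0.0008], [0.0003, -0.2908, 0.9568, 0.0201], [0.0, 0.0, 0.0, 1.0]] ['pixels', 'vertical_fov', 'cx', 'cy', 'T_tool_cam']
```

View pics/side0.png

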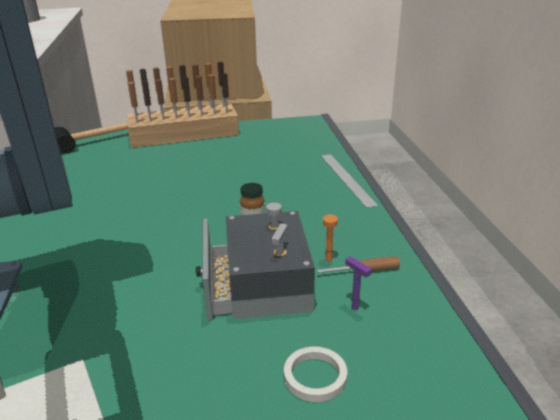

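View pics/top0.png

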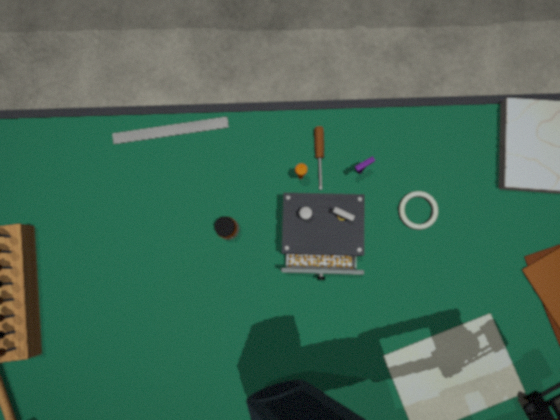

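View pics/wrist0.png

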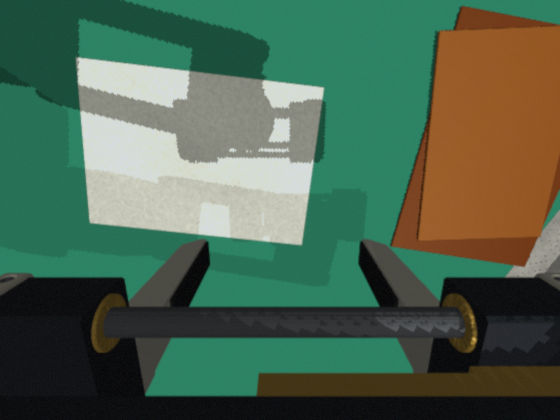

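The gate rod is the silver T at top-view (344,213). The knob rod is at (305,213), and the tray is open at the row-271 edge. Next I'll zoom in and measure.

```bash
cat > h.py <<'E'
import numpy as np,cv2
from rig import get_state, eyes
from scipy.spatial.transform import Rotation as R
def cam(f,s=None):
    h,w=f["pixels"].shape[:2]; fl=h/2/np.tan(np.radians(f["vertical_fov"])/2)
    if "extrinsics" in f: T=np.array(f["extrinsics"])
    else:
        W=np.eye(4);W[:3,:3]=R.from_rotvec(s["tcp_rot"]).as_matrix();W[:3,3]=s["ee_pos"];T=W@np.array(f["T_tool_cam"])
    return fl,f["cx"],f["cy"],T
def ray(c,u,v):
    fl,cx,cy,T=c; d=T[:3,:3]@np.array([(u-cx)/fl,(v-cy)/fl,1]); return T[:3,3],d/np.linalg.norm(d)
def onz(c,u,v,z):
    o,d=ray(c,u,v); return o+d*(z-o[2])/d[2]
def proj(c,p):
    fl,cx,cy,T=c; q=T[:3,:3].T@(np.asarray(p)-T[:3,3]); return np.array([fl*q[0]/q[2]+cx,fl*q[1]/q[2]+cy])
def tri(c1,p1,c2,p2):
    o1,d1=ray(c1,*p1);o2,d2=ray(c2,*p2)
    t=np.linalg.lstsq(np.c_[d1,-d2],o2-o1,rcond=None)[0]
    a,b=o1+d1*t[0],o2+d2*t[1]; return (a+b)/2,np.linalg.norm(a-b)
def shot(n,name,crop=None,k=1):
    s=get_state(); f=eyes.grab_frame(n); im=f["pixels"][:,:,::-1].copy()
    if crop: x0,y0,x1,y1=crop; im=im[y0:y1,x0:x1]
    cv2.imwrite(f"pics/{name}.png",cv2.resize(im,None,fx=k,fy=k,interpolation=cv2.INTER_CUBIC)); return cam(f,s),f
E
python3 - <<'E'
from h import *
shot("top","top1",(265,180,385,285),6)
shot("side","side1",(190,190,330,320),5)
E
```

```text
(no output)
```

View pics/top1.png

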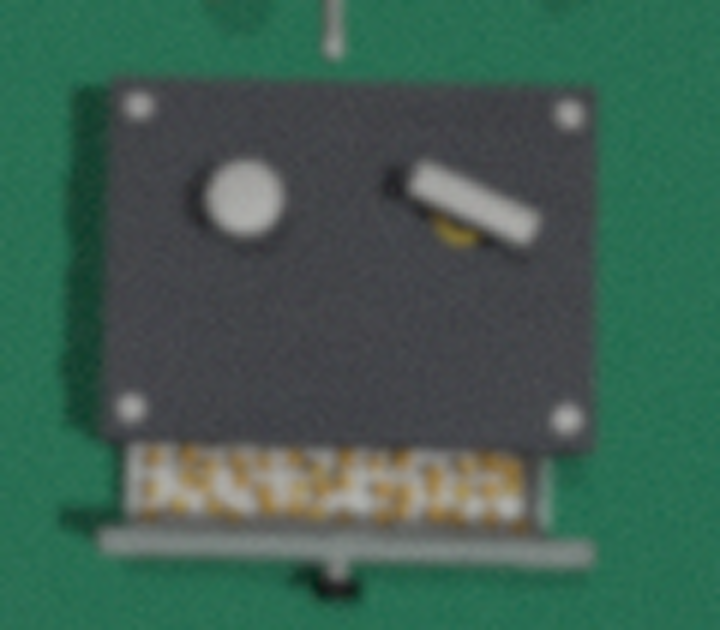

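View pics/side1.png

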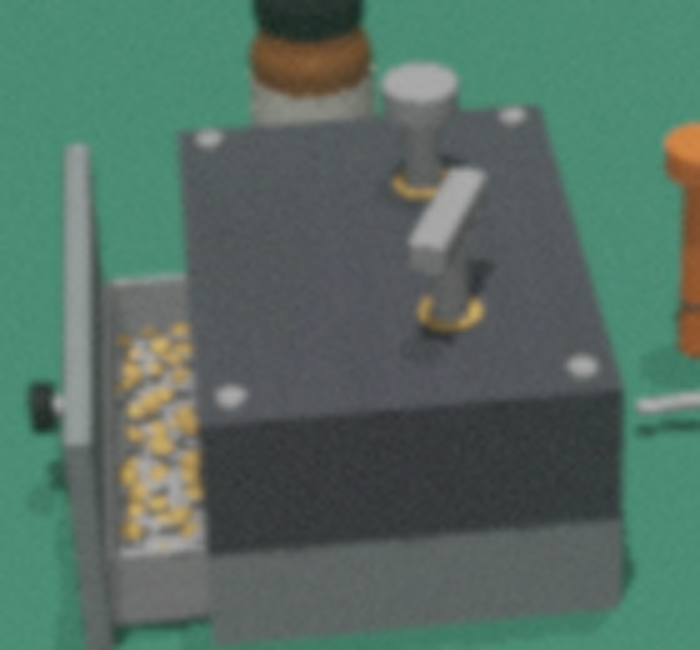

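```bash
python3 - <<'E'
from h import *
f=eyes.grab_frame("top");ct=cam(f);g=eyes.grab_frame("side");cs=cam(g)
T=lambda u,v:((u+.5)/6-.5+265,(v+.5)/6-.5+180)
S=lambda u,v:((u+.5)/5-.5+190,(v+.5)/5-.5+190)
for n,l,z in [("blk",[(112,78),(592,88),(592,452),(106,438)],.1),("knob",[(245,198)],.147),("bar",[(425,160),(543,215),(530,246),(407,193),(475,203)],.147),("panel top",[(98,526),(594,544),(594,566),(98,550)],.098),("pullknob",[(335,582)],.04)]:
    print(n,[np.round(onz(ct,*T(*p),z),4).tolist() for p in l])
for n,l,z in [("blk",[(180,133),(540,107),(620,388),(203,425)],.1),("bar",[(458,168),(486,172),(440,246),(412,238),(448,208)],.147),("knob",[(421,82)],.147),("panel top",[(67,146),(89,146),(89,443),(66,443)],.098),("bush",[(450,312),(420,184)],.102)]:
    print("S",n,[np.round(onz(cs,*S(*p),z),4).tolist() for p in l])
# tri bar centre top
print(tri(ct,T(475,203),cs,S(448,208)), tri(ct,T(245,198),cs,S(421,82)))
E
```

```text
blk [[0.68, 0.0404, 0.1], [0.6708, -0.1565, 0.1], [0.522, -0.1501, 0.1], [0.532, 0.0462, 0.1]]
knob [[0.6234, -0.0114, 0.147]]
bar [[0.6367, -0.0825, 0.147], [0.6138, -0.1278, 0.147], [0.6017, -0.1223, 0.147], [0.6238, -0.075, 0.147], [0.6192, -0.1015, 0.147]]
panel top [[0.4966, 0.0503, 0.098], [0.4851, -0.1496, 0.098], [0.4763, -0.1493, 0.098], [0.4869, 0.0505, 0.098]]
pullknob [[0.4709, -0.0484, 0.04]]
S blk [[0.5325, 0.0491, 0.1], [0.681, 0.0404, 0.1], [0.67, -0.1562, 0.1], [0.524, -0.1494, 0.1]]
S bar [[0.6271, -0.0754, 0.147], [0.6367, -0.0801, 0.147], [0.6121, -0.1252, 0.147], [0.6033, -0.1182, 0.147], [0.619, -0.1014, 0.147]]
S knob [[0.624, -0.0103, 0.147]]
S panel top [[0.4865, 0.0513, 0.098], [0.4953, 0.0495, 0.098], [0.4846, -0.1494, 0.098], [0.4768, -0.1478, 0.098]]
S bush [[0.6189, -0.1015, 0.102], [0.6222, -0.0123, 0.102]]
(array([ 0.61909409, -0.10145145,  0.14701578]), np.float64(0.0002166128517611869)) (array([ 0.62356224, -0.01142306,  0.14762269]), np.float64(0.0004775661409498214))
```

Both views agree to within 1 mm. Dispenser yaw is about -3°, and the tray is out about 35 mm. The gate bar centre is at (0.619, -0.1015) with yaw about -26°. First I'll turn the tool so the jaw axis lies along the push direction and close the fingers.

```bash
python3 -m inch '[0,0,0,0,0,-6.1,0, 0,0,0,0,0,-6.1,0, 0,0,0,0,0,-6.1,0, 0,0,0,0,0,-6.1,0, 0,0,0,0,0,-6.1,0, 0,0,0,0,0,-6.1,0, 0,0,0,0,0,-6.1,0, 0,0,0,0,0,-6.1,0, 0,0,0,0,0,-6.1,0, 0,0,0,0,0,-6.1,0]'
cat >> h.py <<'E'
def go(p=None,yaw_y=None):
    s=get_state(); M=R.from_rotvec(s["tcp_rot"]).as_matrix()
    print("t",round(s["time"],2),"pos",np.round(s["ee_pos"],4),"F",np.round(s["force"],1),"w",round(s["width"],3),"yaw_y",round(np.degrees(np.arctan2(M[1,1],M[0,1])),2),"zt",np.round(M[:,2],3))
    if p is not None: print("shift tool cm",np.round(100*M.T@(np.array(p)-s["ee_pos"]),2))
    dr=M.T@[0,0,0] 
    if yaw_y is not None:
        a=np.radians(yaw_y); G=np.array([[-np.sin(a),np.cos(a),0],[np.cos(a),np.sin(a),0],[0,0,-1]]).T
        print("turn tool deg",np.round(np.degrees(R.from_matrix(M.T@G).as_rotvec()),2))
E
python3 -c "
from h import *
go([.4365,-.0465,.34],-3)"
```

```text
time: 1.18
ee_pos: [0.2455, -0.4919, 0.4041]
tcp_rot: [-2.215, -2.226, -0.001]
force: [-0.1, 0.3, -0.9]
width: 0.334
t 1.18 pos [ 0.2455 -0.4919  0.4041] F [-0.1  0.3 -0.9] w 0.334 yaw_y 0.28 zt [-0.     0.001 -1.   ]
shift tool cm [44.43 19.32  6.47]
turn tool deg [-0.02 -0.08  3.28]
```

```bash
python3 -m inch '[3.7,1.6,0.5,0,0,0.3,0, 3.7,1.6,0.5,0,0,0.3,0, 3.7,1.6,0.5,0,0,0.3,0, 3.7,1.6,0.5,0,0,0.3,0, 3.7,1.6,0.5,0,0,0.3,0, 3.7,1.6,0.5,0,0,0.3,0, 3.7,1.6,0.5,0,0,0.3,0, 3.7,1.6,0.5,0,0,0.3,0, 3.7,1.6,0.5,0,0,0.3,0, 3.7,1.6,0.5,0,0,0.3,0]'
python3 -c "
from h import *
go([.4365,-.0465,.34],-3)"
```

```text
time: 2.02
ee_pos: [0.4117, -0.1208, 0.3521]
tcp_rot: [2.278, 2.153, -0.004]
force: [1.2, 0.7, 0.1]
width: 0.002
t 2.02 pos [ 0.4117 -0.1208  0.3521] F [1.2 0.7 0.1] w 0.002 yaw_y -3.24 zt [ 0.003 -0.007 -1.   ]
shift tool cm [7.57 2.05 1.17]
turn tool deg [ 0.21  0.4  -0.25]
```

```bash
python3 -m inch '[1.9,0.5,0.3,0,0,0,0, 1.9,0.5,0.3,0,0,0,0, 1.9,0.5,0.3,0,0,0,0, 1.9,0.5,0.3,0,0,0,0, 0,0,0,0,0,0,0, 0,0,0,0,0,0,0, 0,0,2,0,0,0,0, 0,0,2,0,0,0,0, 0,0,0,0,0,0,0, 0,0,0,0,0,0,0]'
python3 -c "
from h import *
go([.4365,-.0465,.264],-3)
shot('side','s2',(190,100,330,320),3)"
```

```text
time: 2.85
ee_pos: [0.4384, -0.0372, 0.2999]
tcp_rot: [2.263, 2.162, 0.001]
force: [-0.2, -0.4, 0.3]
width: 0.006
t 2.85 pos [ 0.4384 -0.0372  0.2999] F [-0.2 -0.4  0.3] w 0.006 yaw_y -2.61 zt [ 0.008 -0.008 -1.   ]
shift tool cm [-0.91 -0.18  3.6 ]
turn tool deg [0.51 0.43 0.39]
```

View pics/s2.png

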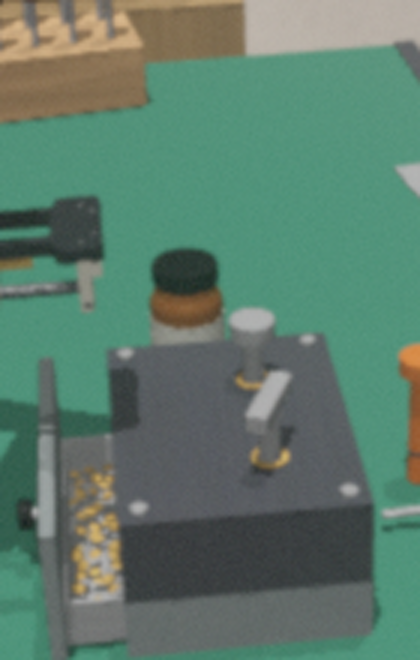

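```bash
python3 -c "
from h import *
c,f=shot('side','s3',(100,60,300,240),4)
s=get_state();M=R.from_rotvec(s['tcp_rot']).as_matrix()
for l in [[0,0,.186],[0,.0175,.186],[0,-.0175,.186],[0,.094,.1]]: print((proj(c,M@l+s['ee_pos'])-[100,60])*4)
c,f=shot('wrist','w3')"
```

```text
[318.46610662 713.09568892]
[356.20587569 709.69985522]
[280.6035337  716.50257254]
[505.41253818 534.02093574]
```

View pics/s3.png

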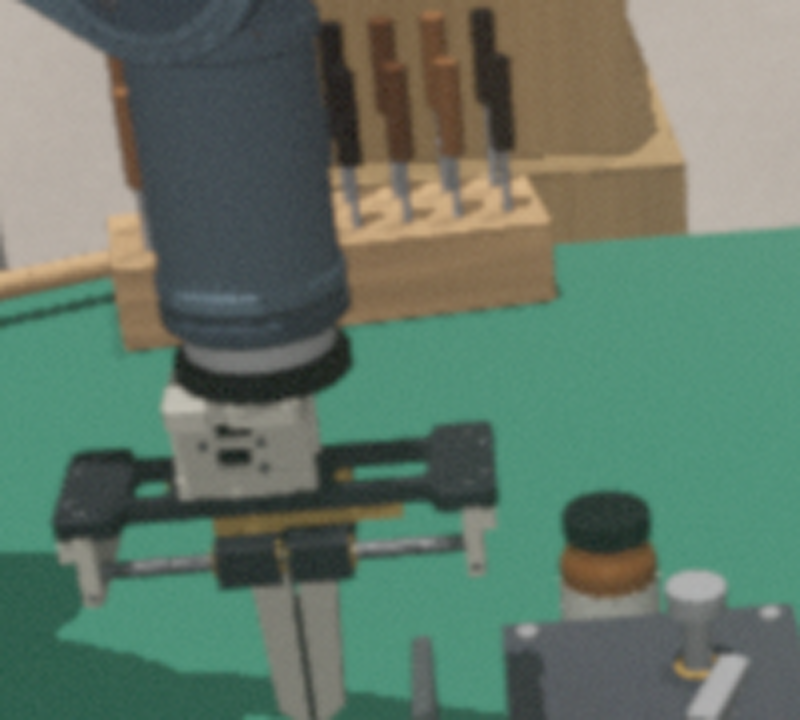

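View pics/w3.png

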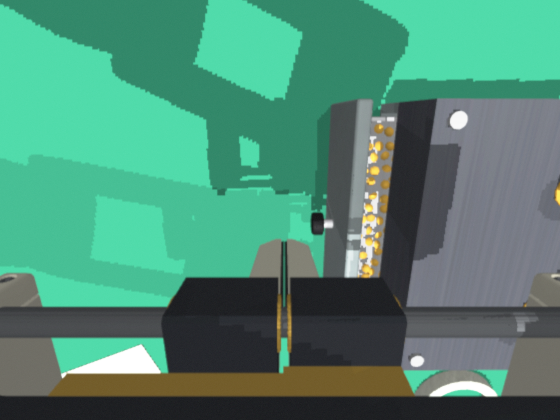

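The fingers are closed and in front of the panel, centred near the knob. I'll lower to just below the top edge and then push.

```bash
python3 -m inch '[-0.45,0,1.1,0.25,0.2,0.2,0, -0.45,0,1.1,0.25,0.2,0.2,0, 0,0,1,0,0,0,0, 0,0,0,0,0,0,0, 0,0,0,0,0,0,0, 0,1,0,0,0,0,0, 0,0.5,0,0,0,0,0, 0,0.5,0,0,0,0,0, 0,0.3,0,0,0,0,0, 0,0,0,0,0,0,0]'
python3 -c "
from h import *
go([.499,-.05,.267],-3)"
```

```text
time: 3.83
ee_pos: [0.4657, -0.0511, 0.2691]
tcp_rot: [2.277, 2.154, 0.006]
force: [0.0, -0.6, 0.3]
width: 0.005
t 3.83 pos [ 0.4657 -0.0511  0.2691] F [ 0.  -0.6  0.3] w 0.005 yaw_y -3.17 zt [ 0.008 -0.003 -1.   ]
shift tool cm [0.29 3.31 0.23]
turn tool deg [ 0.45  0.13 -0.17]
```

```bash
python3 -m inch '[0,0.5,0,0,0,0,0, 0,0.5,0,0,0,0,0, 0,0.5,0,0,0,0,0, 0,0.4,0,0,0,0,0, 0,0.3,0,0,0,0,0, 0,0.3,0,0,0,0,0, 0,0.3,0,0,0,0,0, 0,0.3,0,0,0,0,0, 0,0.3,0,0,0,0,0, 0,0,0,0,0,0,0]'
python3 -c "
from h import *
go([.499,-.05,.267],-3)"
```

```text
time: 4.67
ee_pos: [0.5024, -0.0526, 0.2691]
tcp_rot: [2.277, 2.157, 0.002]
force: [-0.4, -0.9, -0.4]
width: 0.005
t 4.67 pos [ 0.5024 -0.0526  0.2691] F [-0.4 -0.9 -0.4] w 0.005 yaw_y -3.09 zt [ 0.004 -0.003 -1.   ]
shift tool cm [ 0.25 -0.35  0.21]
turn tool deg [ 0.24  0.13 -0.09]
```

```bash
python3 -m inch '[0,0.2,0,0,0,0,0, 0,0.2,0,0,0,0,0, 0,0.2,0,0,0,0,0, 0,0.1,0,0,0,0,0, 0,0.1,0,0,0,0,0, 0,0.1,0,0,0,0,0, 0,0.1,0,0,0,0,0, 0,0.1,0,0,0,0,0, 0,0.1,0,0,0,0,0, 0,0.1,0,0,0,0,0]'
python3 -c "
from h import *
go([.499,-.05,.267],-3)
shot('side','s4',(190,160,330,320),5)"
```

```text
time: 5.5
ee_pos: [0.5073, -0.0526, 0.2688]
tcp_rot: [-2.266, -2.153, 0.028]
force: [-5.9, -1.6, 5.1]
width: 0.01
t 5.5 pos [ 0.5073 -0.0526  0.2688] F [-5.9 -1.6  5.1] w 0.01 yaw_y -2.94 zt [-0.024 -0.001 -1.   ]
shift tool cm [ 0.22 -0.84  0.2 ]
turn tool deg [-1.35  0.13  0.06]
```

View pics/s4.png

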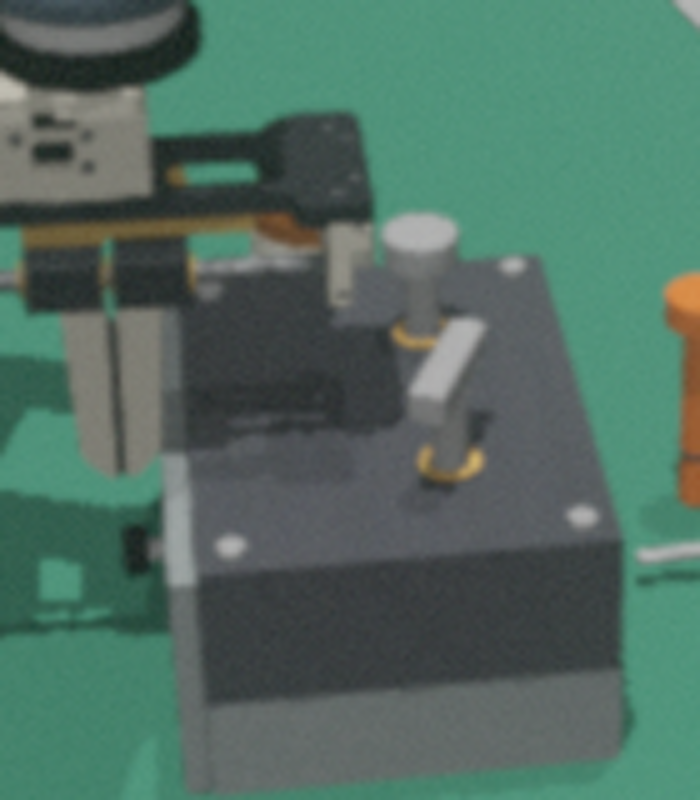

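The panel is up against the block's front and the force has risen to about 6 N, so it's at the stop. I'll press once more, back off and rise.

```bash
python3 -m inch '[0,0.2,0,0,0,0,0, 0,0.2,0,0,0,0,0, 0,0.2,0,0,0,0,0, 0,0,0,0,0,0,0, 0,-1,0,-0.5,0,0,0, 0,-1.5,0,-0.5,0,0,0, 0,-1.5,0,0,0,0,0, 0,0,-3,0,0,0,0, 0,0,-3,0,0,0,0.5, 0,0,-1,0,0,0,0.5]'
python3 -c "
from h import *
go([.6191,-.1015,.36],-26)
c,f=shot('side','s5',(190,190,330,320),5)
c,f=shot('top','t5',(265,180,385,285),6)
"
```

```text
time: 6.38
ee_pos: [0.4702, -0.05, 0.339]
tcp_rot: [-2.269, -2.155, 0.017]
force: [1.3, -1.7, -0.6]
width: 0.103
t 6.38 pos [ 0.4702 -0.05    0.339 ] F [ 1.3 -1.7 -0.6] w 0.103 yaw_y -2.95 zt [-0.016  0.002 -1.   ]
shift tool cm [-4.37 15.1  -2.36]
turn tool deg [-0.94  0.15 23.05]
```

View pics/s5.png

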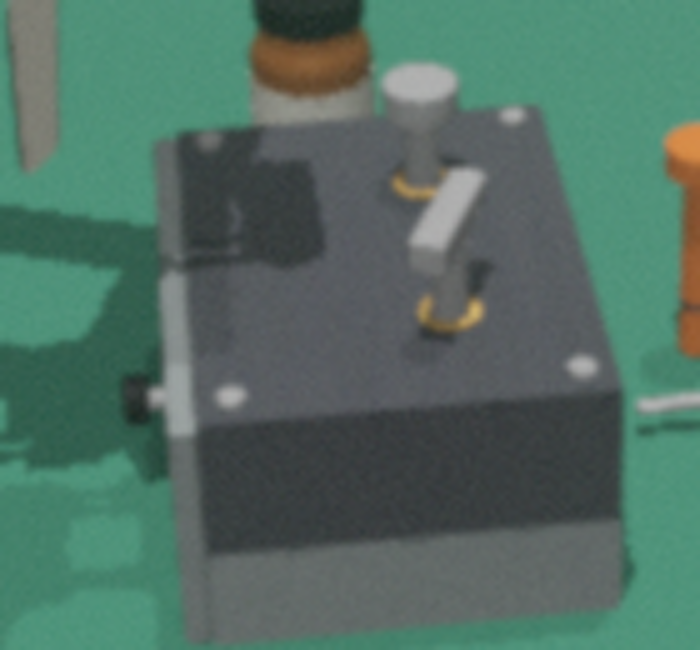

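View pics/t5.png

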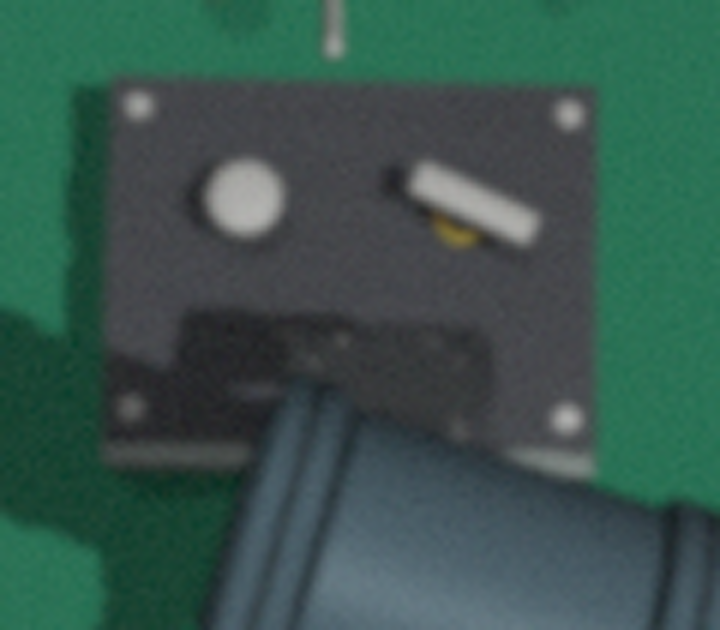

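The tray is flush (side view column ~165 of the crop, no gap), and the rods and bystanders haven't moved. Next I'll move over the gate bar, turning to yaw -26°.

```bash
python3 -m inch '[0,0,-2.5,-0.5,0,0,0.5, -0.9,3,0,0,0,0,0.5, -0.9,3,0,0,0,0,0.5, -0.9,3,0,0,0,0,0.5, -0.9,3,0,0,0,0,0.5, 0,0,0,0,0,6,0.5, 0,0,0,0,0,6,0.5, 0,0,0,0,0,6,0.5, 0,0,0,0,0,5,0.5, 0,0,0,0,0,0,0.5]'
python3 -c "
from h import *
go([.6191,-.1015,.36],-26)"
```

```text
time: 7.32
ee_pos: [0.5962, -0.0935, 0.3498]
tcp_rot: [-2.671, -1.637, 0.006]
force: [0.3, -0.5, 1.3]
width: 0.503
t 7.32 pos [ 0.5962 -0.0935  0.3498] F [ 0.3 -0.5  1.3] w 0.503 yaw_y -27.0 zt [-0.008  0.005 -1.   ]
shift tool cm [ 0.33  2.39 -1.04]
turn tool deg [-0.52 -0.07 -1.  ]
```

```bash
python3 -m inch '[0.15,0.8,-0.2,-0.2,0,0,0.5, 0.1,0.8,-0.2,-0.2,0,0,0.5, 0.1,0.8,-0.2,0,0,-0.3,0.5, 0,0,0,0,0,-0.3,0.5, 0,0,0,0,0,0,0.5, 0,0,0,0,0,0,0.5, 0,0,0,0,0,0,0.5, 0,0,0,0,0,0,0.5, 0,0,0,0,0,0,0.5, 0,0,0,0,0,0,0.5]'
python3 -c "
from h import *
go([.6191,-.1015,.307],-26)
c,f=shot('wrist','w6'); s=get_state()
for p in [(.6191,-.1015,.147),(.6191+.0228/2,-.1015+.0467/2,.147),(.6191-.0228/2,-.1015-.0467/2,.147)]: print(proj(c,p))
"
```

```text
time: 8.15
ee_pos: [0.6221, -0.1019, 0.3531]
tcp_rot: [-2.657, -1.67, 0.001]
force: [-0.7, -0.4, 0.1]
width: 0.503
t 8.15 pos [ 0.6221 -0.1019  0.3531] F [-0.7 -0.4  0.1] w 0.503 yaw_y -25.7 zt [-0.002  0.003 -1.   ]
shift tool cm [-0.1  -0.28  4.62]
turn tool deg [-0.19 -0.1   0.3 ]
[281.39829811 241.85408486]
[281.54212409 205.75498813]
[281.26477453 275.36736747]
```

View pics/w6.png

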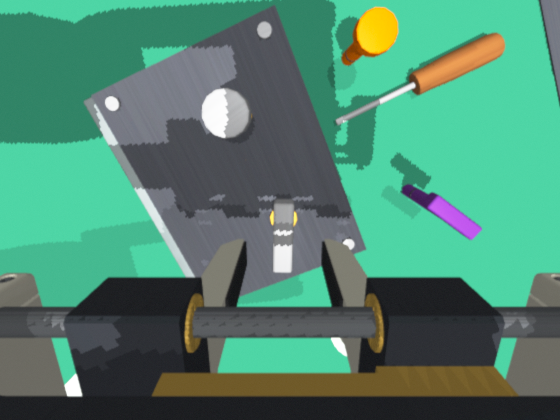

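```bash
python3 -c "
from h import *
c,f=shot('wrist','w7',(250,185,320,285),6); s=get_state()
g=f['pixels'].astype(int).sum(2)
for v in (205,210,245,255,262,268): print(v,g[v,266:302].tolist())
from h import *
# project candidates
M=R.from_rotvec(s['tcp_rot']).as_matrix()
for dy in (-3,-2,-1,0): 
  q=M.T@(np.array([.6191,-.1015,.147])-s['ee_pos']); q[1]=dy/1000; print(dy,proj(c,M@q+s['ee_pos']))
"
```

```text
205 [232, 236, 238, 238, 235, 216, 203, 263, 399, 451, 471, 471, 473, 475, 475, 479, 478, 478, 480, 477, 477, 477, 483, 488, 490, 486, 460, 395, 288, 239, 246, 243, 241, 237, 232, 237]
210 [340, 327, 365, 410, 424, 405, 365, 346, 413, 463, 489, 493, 497, 497, 497, 503, 501, 502, 503, 505, 507, 505, 515, 518, 512, 502, 471, 409, 327, 312, 362, 382, 397, 393, 352, 372]
245 [340, 342, 348, 344, 336, 340, 351, 469, 432, 438, 580, 644, 707, 714, 556, 437, 448, 587, 648, 702, 662, 509, 463, 589, 618, 623, 494, 390, 371, 368, 361, 352, 352, 355, 351, 352]
255 [340, 340, 342, 341, 343, 340, 356, 525, 647, 710, 725, 723, 725, 724, 727, 728, 727, 728, 728, 727, 727, 730, 730, 729, 703, 641, 452, 364, 356, 359, 364, 364, 366, 363, 357, 354]
262 [339, 340, 342, 338, 340, 343, 362, 539, 658, 712, 721, 718, 721, 721, 721, 723, 724, 724, 724, 723, 723, 726, 727, 724, 685, 604, 425, 359, 357, 355, 355, 355, 359, 358, 360, 361]
268 [335, 335, 343, 346, 346, 335, 347, 546, 659, 706, 716, 717, 715, 717, 718, 718, 721, 722, 720, 719, 719, 722, 722, 713, 668, 554, 403, 355, 353, 353, 356, 354, 350, 355, 354, 353]
-3 [280.43532848 241.85989705]
-2 [281.88738033 241.86059246]
-1 [283.33943767 241.86128786]
0 [284.79150048 241.86198327]
```

View pics/w7.png

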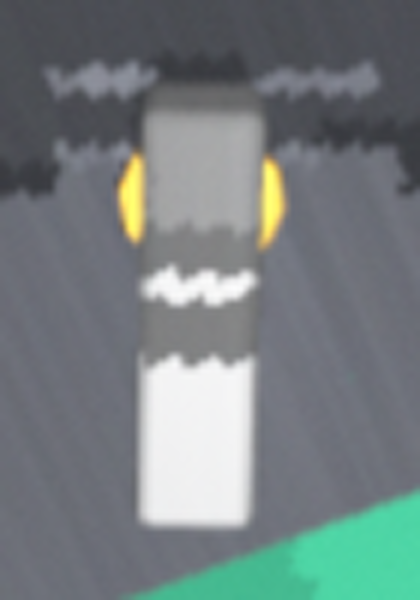

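```bash
python3 -m inch '[-0.1,-0.1,1,0,0,0.5,0.5, 0,0,1,0,0,0.4,0.5, 0,0,1,0,0,0,0.5, 0,0,0.8,0,0,0,0.5, 0,0,0.5,0,0,0,0.5, 0,0,0,0,0,0,0.5, 0,0,0,0,0,0,0.4, 0,0,0,0,0,0,0.3, 0,0,0,0,0,0,0.3, 0,0,0,0,0,0,0.3]'
python3 -c "
from h import *
go([.6191,-.1015,.307],-26)
c,f=shot('wrist','w8',(200,185,370,335),4)"
```

```text
time: 9.08
ee_pos: [0.6199, -0.1021, 0.3038]
tcp_rot: [-2.669, -1.645, 0.004]
force: [0.4, 0.2, -0.3]
width: 0.307
t 9.08 pos [ 0.6199 -0.1021  0.3038] F [ 0.4  0.2 -0.3] w 0.307 yaw_y -26.7 zt [-0.005  0.004 -1.   ]
shift tool cm [ 0.02 -0.1  -0.32]
turn tool deg [-0.37 -0.07 -0.7 ]
```

View pics/w8.png

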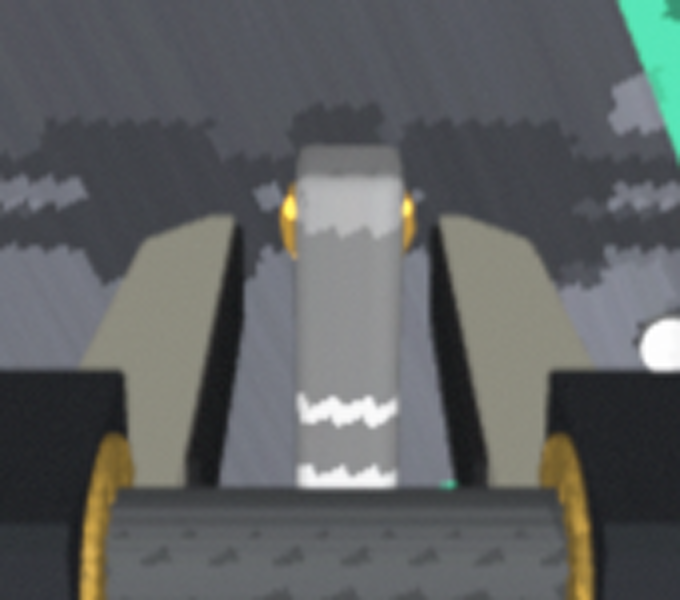

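The jaw midpoint is at crop u≈337 and the bar at u≈348, so the jaws sit about 1.4 mm off in -y. The bar is parallel to the pads. I'll shift +0.14 cm in y, raise slightly, and narrow to verify.

```bash
python3 -m inch '[0,0.14,-0.3,-0.3,0,0,0.25, 0,0,0,0,0,0,0.25, 0,0,0,0,0,0,0.25, 0,0,0,0,0,0,0.22, 0,0,0,0,0,0,0.22, 0,0,0,0,0,0,0.22, 0,0,0,0,0,0,0.22, 0,0,0,0,0,0,0.22, 0,0,0,0,0,0,0.22, 0,0,0,0,0,0,0.22]'
python3 -c "
from h import *
go([.6191,-.1015,.307],-26)
c,f=shot('wrist','w9',(200,185,370,335),4)"
```

```text
time: 9.97
ee_pos: [0.6217, -0.1029, 0.309]
tcp_rot: [2.673, 1.648, 0.005]
force: [-0.4, -0.2, -0.2]
width: 0.217
t 9.97 pos [ 0.6217 -0.1029  0.309 ] F [-0.4 -0.2 -0.2] w 0.217 yaw_y -26.69 zt [ 0.003  0.    -1.   ]
shift tool cm [ 0.01 -0.3   0.2 ]
turn tool deg [ 0.16 -0.09 -0.69]
```

View pics/w9.png

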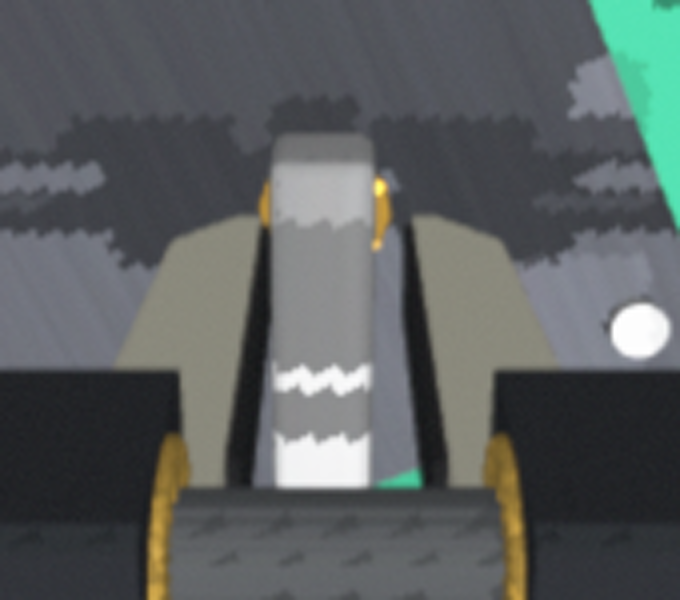

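```bash
python3 -m inch '[0,-0.17,0.15,0,0,0,0.22, 0,0,0,0,0,0,0.22, 0,0,0,0,0,0,0.22, 0,0,0,0,0,0,0.22, 0,0,0,0,0,0,0.22, 0,0,0,0,0,0,0.22, 0,0,0,0,0,0,0.22, 0,0,0,0,0,0,0.22, 0,0,0,0,0,0,0.22, 0,0,0,0,0,0,0.22]'
python3 -c "
from h import *
go([.6191,-.1015,.307],-26)
c,f=shot('wrist','w10',(200,185,370,335),4)"
```

```text
time: 10.85
ee_pos: [0.62, -0.102, 0.3072]
tcp_rot: [2.673, 1.648, 0.004]
force: [-0.6, 0.0, 0.2]
width: 0.223
t 10.85 pos [ 0.62   -0.102   0.3072] F [-0.6  0.   0.2] w 0.223 yaw_y -26.69 zt [ 0.003  0.    -1.   ]
shift tool cm [ 0.01 -0.11  0.02]
turn tool deg [ 0.14 -0.09 -0.69]
```

View pics/w10.png

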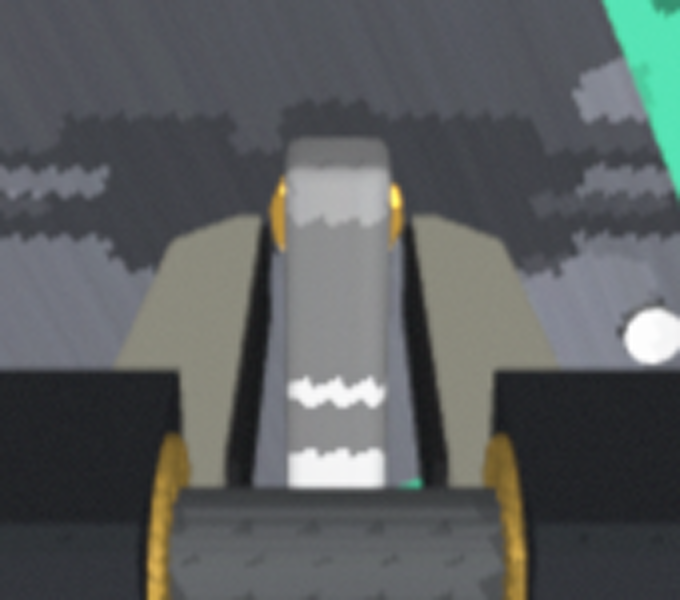

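Centred now: the jaws run from 258 to 413 and the bar from 287 to 388. Closing.

```bash
python3 -m inch '[0,0,0,0,0,0,0.2, 0,0,0,0,0,0,0.18, 0,0,0,0,0,0,0.16, 0,0,0,0,0,0,0.1, 0,0,0,0,0,0,0, 0,0,0,0,0,0,0, 0,0,0,0,0,0,0, 0,0,0,0,0,0,0, 0,0,0,0,0,0,0, 0,0,0,0,0,0,0]'
python3 -c "
from h import *
go([.6191,-.1015,.307],-26)
print(np.round(get_state()['moment'],2))"
```

```text
time: 11.73
ee_pos: [0.62, -0.1021, 0.3072]
tcp_rot: [2.673, 1.648, 0.004]
force: [-0.1, 0.8, -0.5]
width: 0.148
t 11.73 pos [ 0.62   -0.1021  0.3072] F [-0.1  0.8 -0.5] w 0.148 yaw_y -26.69 zt [ 0.003  0.    -1.   ]
shift tool cm [ 0.01 -0.1   0.02]
turn tool deg [ 0.14 -0.09 -0.69]
[ 0.   -0.09 -0.08]
```

Gripped: opening is 13.8 mm, with hardly any side force. Lifting slowly.

```bash
python3 -m inch '[0,0,-0.2,0,0,0,0, 0,0,-0.2,0,0,0,0, 0,0,-0.2,0,0,0,0, 0,0,-0.2,0,0,0,0, 0,0,-0.2,0,0,0,0, 0,0,-0.2,0,0,0,0, 0,0,-0.2,0,0,0,0, 0,0,0,0,0,0,0, 0,0,0,0,0,0,0, 0,0,0,0,0,0,0]'
python3 -c "
from h import *
go([.62,-.1021,.3372],-26.69)
print(np.round(get_state()['moment'],2))"
```

```text
time: 12.57
ee_pos: [0.6198, -0.102, 0.3214]
tcp_rot: [-2.674, -1.648, -0.003]
force: [0.9, -0.1, -1.5]
width: 0.146
t 12.57 pos [ 0.6198 -0.102   0.3214] F [ 0.9 -0.1 -1.5] w 0.146 yaw_y -26.7 zt [ 0.001  0.001 -1.   ]
shift tool cm [ 0.    0.02 -1.58]
turn tool deg [ 0.04 -0.08 -0.01]
[-0.06 -0.15 -0.01]
```

```bash
python3 -m inch '[0,0,-0.2,0,0,0,0, 0,0,-0.2,0,0,0,0, 0,0,-0.2,0,0,0,0, 0,0,-0.2,0,0,0,0, 0,0,-0.2,0,0,0,0, 0,0,-0.2,0,0,0,0, 0,0,-0.2,0,0,0,0, 0,0,-0.2,0,0,0,0, 0,0,0,0,0,0,0, 0,0,0,0,0,0,0]'
python3 -c "
from h import *
go([.62,-.1021,.3372],-26.69)
print(np.round(get_state()['moment'],2))
shot('side','s11',(230,200,310,270),9)
shot('top','t11')"
```

```text
time: 13.4
ee_pos: [0.6198, -0.102, 0.3392]
tcp_rot: [-2.674, -1.649, -0.003]
force: [0.8, 0.4, -2.6]
width: 0.148
t 13.4 pos [ 0.6198 -0.102   0.3392] F [ 0.8  0.4 -2.6] w 0.148 yaw_y -26.7 zt [ 0.001  0.001 -1.   ]
shift tool cm [0.01 0.02 0.2 ]
turn tool deg [ 0.05 -0.09 -0.01]
[-0.05 -0.11 -0.03]
```

View pics/s11.png

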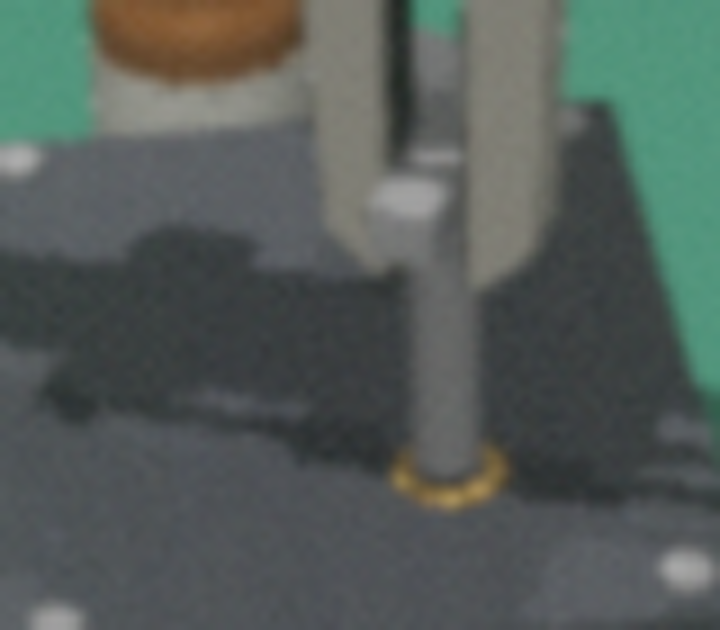

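View pics/t11.png

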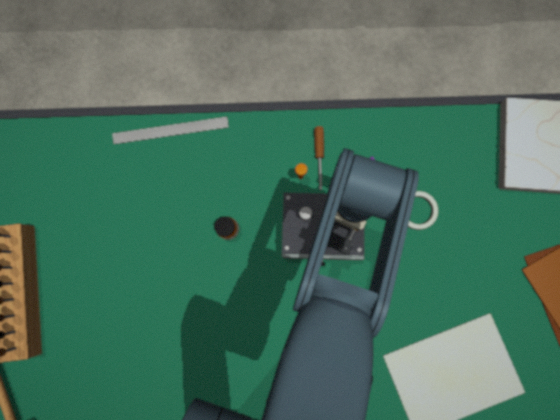

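```bash
python3 -c "
from h import *
c,f=shot('side','s12',(262,215,298,262),12)
print(proj(c,(.6077,-.1217,.147)),[proj(c,(.6077,-.1217,.147+d)).round(1) for d in (.026,.028,.03,.032)])
g=f['pixels'].astype(int).sum(2)
for v in range(218,260): print(v,g[v,268:290].tolist())
print([proj(c,(.6189,-.1015-.007,z)).round(1) for z in (.1,.102,.105,.11)])
"
```

```text
[274.78639942 238.00072251] [array([274.4, 225.4]), array([274.4, 224.4]), array([274.4, 223.4]), array([274.4, 222.4])]
218 [365, 372, 366, 358, 317, 257, 273, 297, 323, 338, 331, 303, 308, 289, 338, 360, 371, 367, 372, 363, 360, 348]
219 [365, 372, 372, 368, 355, 340, 342, 350, 357, 340, 310, 286, 275, 278, 335, 361, 369, 370, 372, 374, 364, 338]
220 [374, 365, 372, 383, 415, 443, 446, 450, 453, 441, 377, 319, 281, 271, 336, 364, 365, 374, 371, 368, 365, 343]
221 [373, 364, 372, 404, 452, 467, 475, 475, 479, 469, 438, 374, 290, 270, 341, 367, 370, 366, 369, 365, 363, 334]
222 [370, 363, 373, 415, 450, 467, 477, 481, 484, 479, 437, 353, 270, 276, 338, 364, 367, 365, 368, 371, 362, 334]
223 [368, 365, 363, 382, 397, 431, 457, 462, 471, 459, 397, 309, 257, 260, 335, 369, 370, 371, 365, 368, 364, 329]
224 [369, 362, 362, 367, 371, 376, 388, 395, 398, 378, 318, 269, 253, 269, 332, 369, 361, 372, 370, 369, 369, 328]
225 [359, 369, 365, 362, 359, 355, 359, 364, 363, 348, 293, 258, 257, 273, 336, 372, 367, 373, 367, 365, 367, 318]
226 [346, 364, 360, 354, 356, 355, 354, 354, 348, 333, 287,
[... 3243 characters left out ...]
7, 320, 238, 203, 183, 170, 147]
255 [250, 244, 253, 256, 243, 248, 248, 256, 285, 317, 327, 375, 393, 338, 326, 306, 277, 240, 228, 215, 202, 194]
256 [241, 254, 254, 255, 256, 249, 251, 252, 264, 284, 290, 314, 317, 271, 257, 247, 251, 246, 243, 243, 240, 235]
257 [247, 247, 257, 251, 255, 243, 252, 256, 252, 246, 241, 253, 251, 242, 241, 247, 251, 254, 247, 241, 249, 251]
258 [249, 250, 251, 244, 257, 252, 255, 237, 250, 260, 240, 240, 250, 253, 258, 249, 249, 248, 249, 255, 245, 243]
259 [250, 252, 243, 261, 244, 243, 251, 249, 247, 260, 257, 254, 254, 248, 249, 240, 244, 245, 246, 239, 248, 246]
[array([280.3, 255.1]), array([280.3, 254.2]), array([280.2, 252.8]), array([280.2, 250.5])]
```

View pics/s12.png

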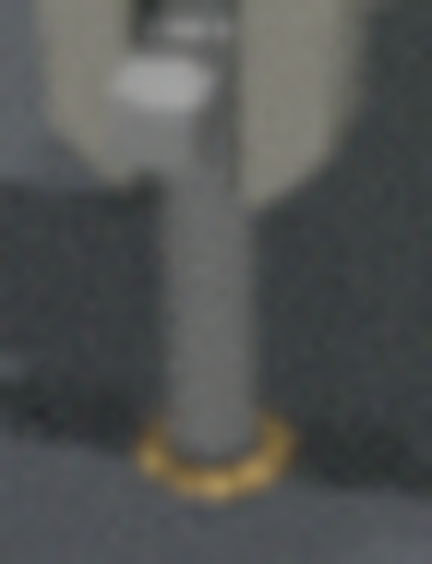

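```bash
python3 -c "
from h import *
a=cv2.imread('pics/side0.png').astype(int).sum(2)
print('before')
for v in range(246,257): print(v,a[v,272:286].tolist())
for v in range(233,243): print(v,a[v,270:282].tolist())
A=cv2.cvtColor(cv2.imread('pics/side0.png'),cv2.COLOR_BGR2GRAY)
f=eyes.grab_frame('side');B=cv2.cvtColor(f['pixels'],cv2.COLOR_RGB2GRAY)
r=cv2.matchTemplate(B[205:245,262:290].astype(np.float32),A[232:244,270:279].astype(np.float32),cv2.TM_CCOEFF_NORMED)
_,m,_,l=cv2.minMaxLoc(r);print(m,l[0]+262-270,l[1]+205-232, r[l[1]-2:l[1]+3,l[0]].round(3))
cv2.imwrite('pics/orange.png',cv2.resize(f['pixels'][205:315,310:380,::-1],None,fx=5,fy=5,interpolation=cv2.INTER_CUBIC))
go()
c,f=shot('wrist','w13')
"
```

```text
before
246 [258, 268, 268, 263, 261, 264, 277, 282, 284, 282, 263, 223, 191, 163]
247 [267, 265, 256, 264, 254, 268, 278, 294, 289, 288, 273, 227, 184, 177]
248 [267, 273, 274, 284, 272, 274, 281, 287, 283, 284, 272, 234, 200, 214]
249 [272, 274, 311, 326, 294, 280, 284, 279, 289, 281, 275, 255, 256, 277]
250 [266, 288, 351, 365, 321, 278, 274, 285, 282, 281, 278, 284, 342, 364]
251 [267, 308, 374, 356, 295, 267, 279, 280, 283, 282, 276, 307, 419, 436]
252 [265, 314, 371, 327, 273, 262, 285, 286, 280, 278, 286, 347, 447, 444]
253 [260, 286, 344, 300, 251, 271, 278, 280, 282, 299, 338, 392, 432, 404]
254 [257, 257, 268, 257, 241, 258, 260, 275, 272, 323, 387, 399, 359, 321]
255 [252, 249, 200, 196, 213, 244, 257, 268, 269, 290, 316, 309, 275, 271]
256 [243, 223, 174, 166, 170, 180, 190, 189, 207, 238, 253, 265, 253, 255]
233 [256, 258, 263, 293, 386, 469, 491, 498, 501, 499, 495, 456]
234 [255, 260, 270, 344, 444, 482, 498, 506, 503, 499, 480, 421]
235 [258, 265, 307, 397, 475, 500, 499, 504, 503, 498, 458, 363]
236 [262, 283, 352, 452, 488, 504, 503, 506, 498, 481, 415, 313]
237 [267, 307, 409, 478, 496, 502, 500, 505, 489, 448, 343, 279]
238 [266, 313, 422, 465, 477, 474, 483, 489, 465, 390, 296, 255]
239 [252, 286, 356, 383, 391, 394, 419, 442, 423, 333, 264, 250]
240 [264, 269, 316, 337, 340, 341, 355, 357, 344, 286, 253, 258]
241 [267, 278, 314, 334, 332, 327, 329, 333, 309, 260, 250, 263]
242 [269, 275, 319, 327, 327, 328, 321, 326, 303, 268, 249, 273]
0.7926825881004333 -8 -14 [0.736 0.766 0.793 0.78  0.731]
t 13.6 pos [ 0.6198 -0.1021  0.339 ] F [ 0.6 -0.6 -1.6] w 0.147 yaw_y -26.7 zt [ 0.001  0.001 -1.   ]
```

View pics/w13.png

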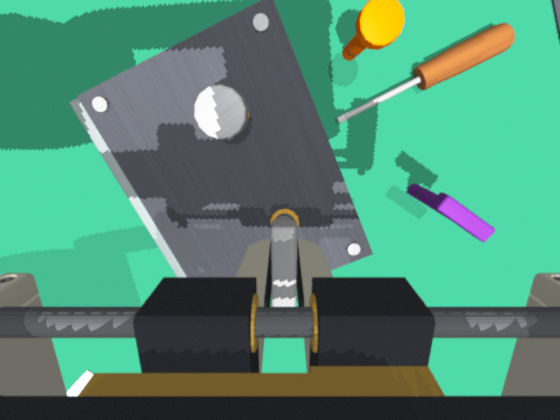

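View pics/orange.png

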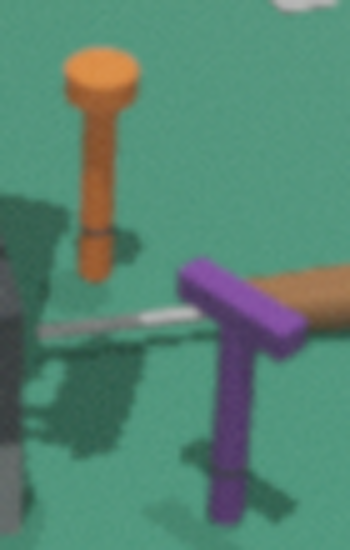

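The lift is about 31–32 mm by both TCP and image. The shank's base just above the bush now shows a dark line at side rows 252–253 that was absent before: the groove is emerging. I'll do a final settle, check stillness, and hand in.

```bash
python3 -m inch '[0,0,0,0,0,0,0, 0,0,0,0,0,0,0, 0,0,0,0,0,0,0, 0,0,0,0,0,0,0, 0,0,0,0,0,0,0, 0,0,0,0,0,0,0, 0,0,0,0,0,0,0, 0,0,0,0,0,0,0, 0,0,0,0,0,0,0, 0,0,0,0,0,0,0]'
python3 -c "
from h import *
go(); print(np.abs(get_state()['qvel']).max())
shot('side','s14',(190,160,330,320),5)
from rig import workorder
"
```

```text
time: 14.48
ee_pos: [0.6199, -0.1021, 0.3387]
tcp_rot: [-2.674, -1.648, -0.002]
force: [0.4, 0.0, -0.9]
width: 0.148
t 14.48 pos [ 0.6199 -0.1021  0.3387] F [ 0.4  0.  -0.9] w 0.148 yaw_y -26.7 zt [ 0.001  0.001 -1.   ]
0.002041159494892599
```

View pics/s14.png

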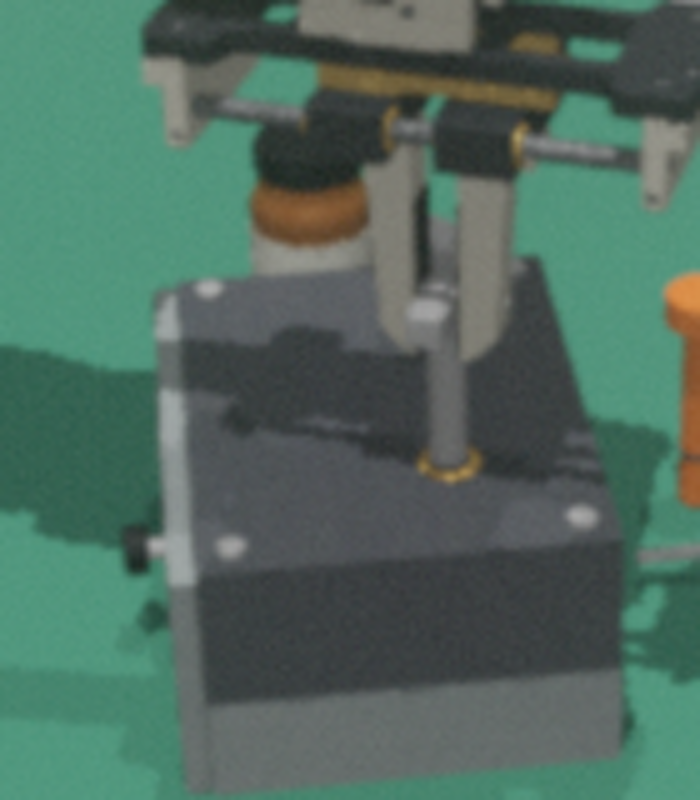

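The tray is shut, the rod is upright in its bush and still, and the knob rod is down.

```bash
python3 -c "
from rig import workorder
print(workorder.finish_job())"
```

```text
the job is handed in; nothing more can be done
None
```

I pushed the tray shut with the closed fingers, then gripped the gate rod's crossbar, drew it straight up and handed in while holding it still, at about 14.5 s. The job reports no verdict.

**Tray:** it sits flush with the block in both fixed views. I read about 6 N against the stop, then pressed slightly further without reading the force again.

**Gate rod:** the arm's pose shows a lift of 31.5 mm and the side image about 31 mm, so the rod did not slip in the grip. The last wrist force reading was about 1 N, and the tool was within 0.1° of vertical.

**Bystanders:** the knob rod is down, and the other items showed no movement in the last pictures. The purple T was only seen by the wrist and side cameras at the end.

**Checks that were weak or disagreed:**
- **Groove:** it shows only as a faint dark line, one to two pixels high, just above the bush. I confirmed it mainly from that line being absent before the lift, plus the measured height.
- **Centring on the bar:** the fixed cameras and the wrist view disagreed by 1–2 mm. I went by the wrist view of the fingers, and the grip closed with almost no side force.

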